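Pin the hold-down arm of a board test fixture

ROBOT

A 7-joint arm with a two-finger parallel gripper is mounted at the origin on the work surface. World frame = base frame: x ahead of the robot, y to its left, z up, the work surface at z = 0. Lengths are in mm, angles in rad, forces in N, time in s.
With the tool pointing down it reaches from about 400 to 900 mm from the base axis. Payload 5.6 kg.
Tool frame: the origin (TCP) lies midway between the tips of the shut fingers; the grasp point (between the pads) lies 19 mm behind it; z points along the fingers, y is the line along which they close (so a half turn about z gives the same grasp; the last joint's range is limited). The gripper opens to 92 mm and grips with 3 to 60 N. Pads are 20 mm wide; open, the fingers measure 128 mm over their backs; the gripper's body (75 mm by 189 mm) begins 69 mm behind the grasp point.
Start: joints at [-1.263, 0.468, -0.012, 1.603, 0.006, 1.071, -0.056], TCP at [223.413, 610.406, 214.592] pointing down, gripper open.
Joint ranges: [-2.53, 2.53], [-0.31, 2.02], [-1.57, 1.55], [0.28, 2.44], [-1.29, 4.43], [0.15, 1.84], [-2.92, 2.92]. Speed limits (rad/s): [2.57, 2.57, 3.14, 3.14, 3.14, 3.14, 3.14].

INTERFACE

Orientations are given as a rotation vector (axis times angle).
In Python, from cell import robot, grip, kin, viewer gives the robot as it stands. Calls block until the motion is done:
- robot.movep(position, orientation): joint-space move of the TCP to a pose.
- robot.servo_line(position, feed=150, rotation=None): straight line of the TCP; rotation=None keeps the orientation; feed is the mean speed in mm/s.
- robot.goto_joints(angles): joint-space move.
- grip(opening, newtons=None): opening from 0.0 (shut) to 1.0 (fully open); newtons is the grip in N (None keeps the last); returns when the fingers have stopped.
- robot.hold(seconds).
- kin.ik(position, orientation): joint angles nearest the present ones, or None.
- robot.observe(): the state.
- viewer.read_camera(name): name is "side" or "top"; returns the picture (480x640x3 uint8, red, green, blue); there is no depth.
- viewer.camera_info(name): a dict with "camera_matrix" (3x3 intrinsics, pixels), "R" (3x3) and "t" (3): a world point X has camera coordinates R X + t. Camera axes: x right, y down, z forward; pixel columns grow to the right and rows downward; lengths in mm; the calibration is good to about 2 mm. A picture is of the moment at which its call begins. camera_info takes no time and is no camera call.
A pose or a line that the arm cannot do raises robot.IKError and nothing moves.
- robot.job_done(): hands the job in; it is judged then, once.
Trained networks look in the newest picture that a camera, given by its name, has taken for a name from the list of things; names that differ only in an ending like _2 or _b are one class to them, and where a whole thing is asked for, a point or a joint stands for the part that bears it (a point fixed in the world has none). Each returns a list of dicts, best first, with "confidence" (0 to 1); they miss things now and then, are a little off and sometimes report something else, mostly with a low value. They report only what shows in the picture. A call takes as long as a camera call.
- viewer.silhouettes(name, camera): "mask" (480x640 bool, what is visible of it).
- viewer.pinpoint(name, camera): "at" ([x, y, z] in mm, in the coordinates of the camera as it stood for that picture, good to about 4 mm: a listed point, or the origin of a listed thing).
The state is a dict: "t": time; "joints": joint angles; "joint_velocities": joint speeds; "joint_torque": joint torques, N m; "tcp_pos": TCP position; "tcp_rot": TCP orientation; "contact_force": force on the tool from outside, world axes, zero at the start; "wrist_torque": the same for the moment, N m; "grip_width": opening from 0.0 (shut) to 1.0 (fully open); "grip_force": force on a finger pad.
Only numpy, scipy, OpenCV 4.12 (cv2) and the standard library are available. Lean on these libraries where they do the work, as an engineer would, in place of code of your own. Each camera call takes 0.05 s, during which the arm holds its last target. There are 200 camera calls.

TASK

Swing the fixture's grey hold-down arm shut so that its steel eye lies between the two ears of the blue yoke, then take the orange-knobbed locking pin from the black holder and pass it down through upper ear, eye and lower ear until its flange is fully home on the upper ear, and let go. The yoke can sit anywhere in its slot and the eye is sprung, so feel the pin in gently: never press it into the fixture with more than about 25 N. Leave the white-knobbed gauge pin in the holder and the other bench things alone.

Things in the scene. Friction and masses are not known exactly. Their poses are not given: they have to be found in the camera images.
- fixture: Board test fixture bolted down: aluminium plate 200 (x) x 260 (y) x 12 mm, green circuit board on it. Origin: centre of its underside; z up. Vertical hinge axis of the arm at x 0, y +80 mm. Blue yoke near x 0, y -80 mm: two level ears 56 x 46 x 10 mm at heights 32-42 and 58-68 mm, with an upright 12 mm round hole through both; joined by a web on their +x side, no higher than the upper ear.
- slot_mark (a point): Near end of the slot in which the yoke was set (fixture x -9, y -80 mm), at the height of the upper ear's top (68 mm); axes as the fixture's. The yoke is clamped fast, and its hole axis lies anywhere from 0 to 18 mm beyond this point along +x (the hole itself is not measured: find it by feel), on the line y = 0.
- hold_arm (a joint): Hinge angle (rad) of the grey hold-down arm: 0 = arm along fixture -y, eye between the yoke's ears; grows as it swings out to fixture -x, range -0.05 to 1.0. Stiff (about 2 N at the eye): it stays where it is left. Arm at heights 45-55 mm.
- handle_mid (a point): The arm's black upright handle: round post, 15 mm diameter, 50 mm tall, 92 mm from the hinge axis, heights 55 to 105 mm; this point on its axis at 87 mm. Grip it from above or push it.
- eye (a point): Hole centre of the steel eye on the arm: plate 48 x 34 x 10 mm, heights 45-55 mm; hole 32 mm across the arm and 11.5 mm along it, with a sloping lead-in 19.5 mm on top. A spring pulls it in along the arm: at rest 156.5 mm from the hinge axis, 3.5 mm short of the yoke's hole, drawn out up to 7 mm at 4.8 N + 0.8 N/mm. The pin's nose pushes it out (about 5-12 N down), then rubs and does not fall home.
- pin_mid (a point): Locking pin, ORANGE knob, nose down in the holder. Point half-way up its 90 mm height, on its axis; z up the axis. From the nose: flat 8.8 mm end, tapering to 10 mm diameter over 3 mm, shaft 10 mm diameter to 50, flange 26 mm diameter 50-54, knob 18 x 18 mm square 54-90 mm, faces along this point's x and y. About 0.07 kg. Fully home: this point 63 mm above the bench, flange on the upper ear.
- gauge_mid (a point): gauge pin with the WHITE square knob, same size and same point as the locking pin; stays in the holder.
- holder: fixed black block 60 (x) x 120 (y) x 54 mm tall with two vertical holes of 13.5 mm diameter at y +35 and -35 mm, one pin in each; the flanges rest on its top. Which pin is in which hole varies. Origin: centre of the underside.
- spool: yellow solder spool, 44 mm diameter x 40 mm, loose on the bench; bystander. Origin: centre of the underside.
- meter: blue multimeter 90 x 170 x 40 mm lying loose on the bench; bystander. Origin: centre of the underside.

How it is judged (in metres and radians):
On the way:
1. the hold-down arm is swung shut, its eye between the yoke's ears, while the pin is still out of the fixture (value of joint hold_arm below 0.05 rad and horizontal distance between pin_mid and slot_mark above 0.1 m), for 0.2 s.
At the end, for the whole second after the job is handed in: Arm shut (hinge below 0.06 rad); orange pin upright (0.08 rad), at rest, through both ears and the eye, flange home: mid-point 63 mm above the bench, at most 2.5 mm higher, over the slot (within 2.5 mm of its ends, 3.5 mm sideways) and within 14 mm of the eye's centre; released (value of joint hold_arm below 0.06 rad and height (world z) of pin_mid between 0.059 and 0.0655 m and x of pin_mid in the frame of slot_mark between -0.0025 and 0.0205 m and y of pin_mid in the frame of slot_mark between -0.0035 and 0.0035 m and horizontal distance between pin_mid and eye below 0.014 m and angle between pin_mid's own z axis and vertical below 0.08 rad and linear speed of pin below 0.02 m/s); the robot touches nothing.
It fails at once if the pin is pressed against the fixture (yoke, eye, arm or base) with more than 30 N (contact force between pin and fixture above 30 N).
It fails at once if the gauge pin is moved more than 15 mm (distance of gauge_mid from where it was at the start of the episode above 0.015 m).
It fails at once if the spool or the meter is moved more than 20 mm (distance of any of spool, meter from where it was at the start of the episode above 0.02 m).
It also fails if it takes over 72 s, if anything falls off the work surface, if the arm or the gripper's body presses on something with over 40 N, if the wrist force passes 120 N, or if a joint passes its speed limit or range.

## Working session

There is one attempt and no reset: what is moved stays moved. The work goes in short steps, each a Python script; the robot and the scene stay as the last script left them, time stands still between calls to the robot, and variables do not carry over. Pictures are saved under pics/ and viewed, at most 10 in all, crops included, and the job is handed in when it is done.

```bash
ls; mkdir -p pics
cat > h.py <<'E'
from cell import robot, grip, kin, viewer
import numpy as np, cv2
from scipy.spatial.transform import Rotation as Ro
def toworld(p,cam):
    c=viewer.camera_info(cam); return np.array(c["R"]).T@(np.array(p)-np.array(c["t"]))
def snap(cam,f):
    im=viewer.read_camera(cam); cv2.imwrite(f,im[:,:,::-1]); return im
E
python3 - <<'E'
from h import *
a=snap("side","pics/s0.png"); b=snap("top","pics/t0.png")
for c in("side","top"):
    i=viewer.camera_info(c); print(c,np.round(-np.array(i["R"]).T@np.array(i["t"])),np.round(np.array(i["camera_matrix"])[0]))
    for n in("fixture","slot_mark","handle_mid","eye","pin_mid","gauge_mid","holder","spool","meter"):
        for d in viewer.pinpoint(n,c)[:2]: print(c,n,round(d["confidence"],2),np.round(toworld(d["at"],c),1))
o=robot.observe(); print({k:np.round(v,3) for k,v in o.items()})
E
```

```text
pics
side [ 139. -604.  644.] [444.   0. 320.]
side fixture 0.57 [621.   75.4  -1.5]
side slot_mark 0.57 [601.7  -2.6  68.5]
side handle_mid 0.91 [555.5 104.6  87.3]
side handle_mid 0.19 [500.1  63.   54.4]
side eye 0.56 [500.2  65.4  53.2]
side eye 0.55 [ 668.4 -206.6   -3.5]
side pin_mid 0.93 [ 523.5 -359.6   52.4]
side pin_mid 0.15 [499.8  63.8  55.1]
side gauge_mid 0.54 [ 512.7 -289.3   45.9]
side holder 0.91 [ 517.  -324.1    3.2]
side spool 0.8 [ 670.4 -207.9   -5.4]
side meter 0.79 [502.8 427.4   2.9]
top [ 337.   12. 1520.] [601.   0. 317.]
top fixture 0.61 [616.3  76.8   0.8]
top slot_mark 0.76 [599.1  -3.6  71.3]
top handle_mid 0.58 [556.9 102.6  87.3]
top eye 0.79 [498.2  68.5  47.8]
top pin_mid 0.45 [ 516.8 -359.9   48.7]
top gauge_mid 0.43 [ 509.4 -289.7   49.1]
top holder 0.97 [ 513.5 -321.5    2.1]
top holder 0.18 [ 4.971e+02  4.308e+02 -3.000e-01]
top spool 0.61 [ 6.588e+02 -2.089e+02 -1.000e-01]
top meter 0.55 [4.952e+02 4.275e+02 1.000e-01]
{'t': np.float64(1.0), 'joints': array([-1.263,  0.467, -0.012,  1.603,  0.006,  1.071, -0.056]), 'joint_velocities': array([-0.001, -0.001,  0.001, -0.001, -0.001,  0.001,  0.001]), 'joint_torque': array([-1.0000e-03, -5.2043e+01, -1.2000e-02, -2.4405e+01, -5.7000e-02,
        1.2000e-02,  0.0000e+00]), 'tcp_pos': array([223.419, 610.397, 214.591]), 'tcp_rot': array([0.548, 3.093, 0.   ]), 'contact_force': array([ 0.434, -1.145, -0.329]), 'wrist_torque': array([ 0.   , -0.036,  0.047]), 'grip_force': np.float64(0.0), 'grip_width': np.float64(0.998)}
```

View pics/s0.png

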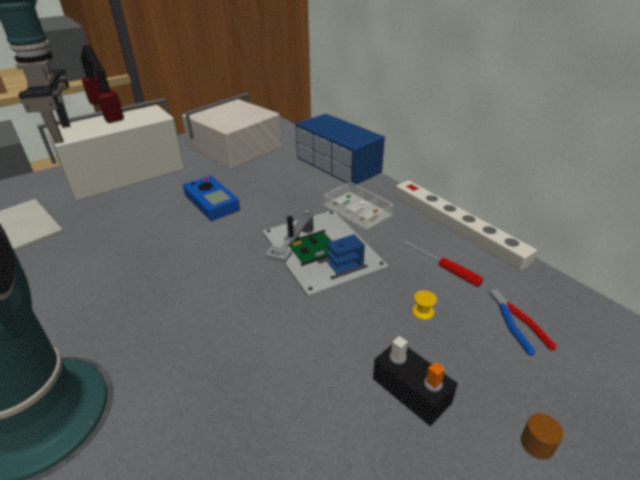

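View pics/t0.png

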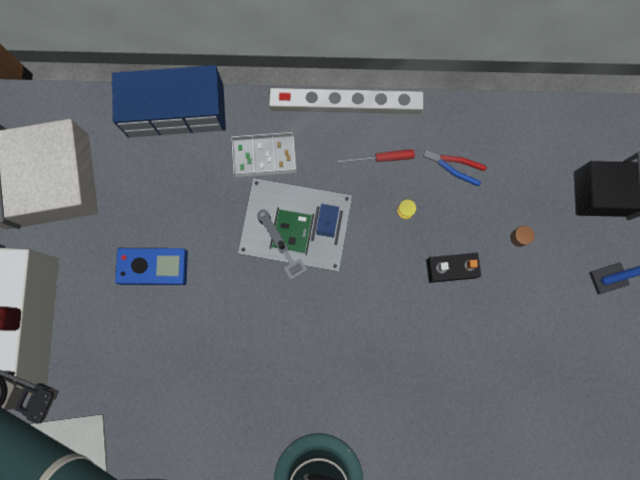

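The side view shows the fixture at about (325,250), the yoke at (345,253), and the white and orange knobs at (399,348) and (435,375). In the top view the plate corners are near (254,180), (351,195), (340,270) and (240,254), which agrees with the network positions. Next I'll fit the fixture's pose to its outline in both cameras.

```bash
cat > fit.py <<'E'
from h import *
from scipy.optimize import minimize
def proj(P,c):
    i=viewer.camera_info(c); return cv2.projectPoints(np.float64(P),cv2.Rodrigues(np.array(i["R"]))[0],np.float64(i["t"]),np.float64(i["camera_matrix"]),None)[0][:,0]
def mask(n,c): return viewer.silhouettes(n,c)[0]["mask"].astype(np.uint8)
def cont(m): return max(cv2.findContours(m,cv2.RETR_EXTERNAL,cv2.CHAIN_APPROX_NONE)[0],key=len)[:,0].astype(float)
def box(p,sx,sy,h):
    c,s=np.cos(p[2]),np.sin(p[2]); a=np.array([[x,y,z] for x in(-sx,sx) for y in(-sy,sy) for z in(0,h)],float)
    return np.c_[p[0]+c*a[:,0]-s*a[:,1],p[1]+s*a[:,0]+c*a[:,1],a[:,2]]
def fit(C,p0,sx,sy,h):
    def cost(p):
        t=0
        for c,q in C.items():
            H=cv2.convexHull(proj(box(p,sx,sy,h),c).astype(np.float32))
            # mask border pixels are ~0.5 px inside the true edge
            r=np.array([cv2.pointPolygonTest(H,(float(u),float(v)),True)-.5 for u,v in q]); t+=np.mean(1-np.exp(-(r/1.0)**2))
        return t
    best=min((minimize(cost,p0+np.array(d),method="Nelder-Mead",options=dict(initial_simplex=np.array(p0+np.array(d))+np.array([[0,0,0],[5,0,0],[0,5,0],[0,0,.05]]))) for d in([0,0,0],[4,4,.03],[-4,-4,-.03])),key=lambda r:r.fun)
    return np.round(best.x,3),round(best.fun,3)
E
python3 - <<'E'
from fit import *
for n,p0,s in(("fixture",[618,76,-.14],(100,130,12)),("holder",[515,-323,.1],(30,60,54))):
    C={}
    for c in("side","top"):
        m=mask(n,c); C[c]=cont(m); 
        print(n,c,m.sum(),*fit({c:C[c]},p0,*s))
        if n=="fixture": cv2.imwrite(f"pics/m_{c}.png",m*255)
    print(n,"both",*fit(C,p0,*s))
for n in("pin_mid","gauge_mid"):
    for c in("side","top"):
        m=mask(n,c); print(n,c,m.sum(),np.argwhere(m).mean(0)[::-1], proj([[520,-360,76],[511,-289,76]],c).round(1).tolist())
E
```

```text
fixture side 6357 [ 6.20409e+02  7.33120e+01 -1.38000e-01] 0.417
fixture top 8013 [ 6.19824e+02  7.30220e+01 -1.53000e-01] 0.249
fixture both [ 6.20175e+02  7.30680e+01 -1.48000e-01] 0.693
holder side 3463 [ 5.16065e+02 -3.25449e+02  1.19000e-01] 0.436
holder top 1120 [ 5.15642e+02 -3.23334e+02  1.15000e-01] 0.287
holder both [ 5.15997e+02 -3.25144e+02  1.17000e-01] 0.776
pin_mid side 376 [434.58510638 377.67553191] [[435.1, 375.4], [397.9, 348.3]]
pin_mid top 128 [470.8203125 263.6171875] [[472.0, 263.4], [442.6, 266.4]]
gauge_mid side 373 [398.3538874  350.56568365] [[435.1, 375.4], [397.9, 348.3]]
gauge_mid top 104 [441.75961538 266.74038462] [[472.0, 263.4], [442.6, 266.4]]
```

Fixture pose is (620.2, 73.1, −0.148 rad). That gives a hinge-to-handle radius of 90 mm (92 given), and the handle and eye agree on a hinge angle of 0.85 rad. Now I'll swing the arm shut.

```bash
cat >> h.py <<'E'
FX=np.array([620.2,73.1]); YAW=-0.148
def fx(x,y): c,s=np.cos(YAW),np.sin(YAW); return FX+[c*x-s*y,s*x+c*y]
def rot(d):  # tool down, closing axis along d (2-vector)
    y=np.array([d[0],d[1],0.])/np.hypot(*d); z=np.array([0,0,-1.]); return Ro.from_matrix(np.c_[np.cross(y,z),y,z]).as_rotvec()
def st(): 
    o=robot.observe(); print(round(o["t"],2),np.round(o["tcp_pos"],2),"F",np.round(o["contact_force"],1),"w",round(o["grip_width"],3),"gf",round(o["grip_force"],1),"j7",round(o["joints"][6],2)); return o
def best(pos,d):
    q0=np.array(robot.observe()["joints"]); L=[]
    for s in(1,-1):
        q=kin.ik(list(pos),list(rot(np.array(d)*s)))
        if q is not None: L.append((np.abs(np.array(q)-q0).max(),s))
    return rot(np.array(d)*min(L)[1]),min(L)
E
python3 - <<'E'
from h import *
H=fx(0,80)
def at(th,z): a=th-YAW; u=np.array([-np.sin(a),-np.cos(a)]); return np.r_[H+92*u,z],np.array([-np.cos(a),np.sin(a)])
p,d=at(.853,150); print(p); r,i=best(p,d); print(i)
# sign kept over the whole swing
R0=Ro.from_rotvec(r); sg=np.sign(R0.as_matrix()[:2,1]@d)
grip(.5,10); robot.movep(list(p),list(r)); st()
p,_=at(.853,68); robot.servo_line(list(p),feed=100); st()
grip(0,10); st()
for th in np.linspace(.853,-0.005,9)[1:]:
    p,d=at(th,68); robot.servo_line(list(p),feed=70,rotation=list(rot(sg*d)))
    print(round(th,3),end=" "); st()
E
```

```text
[554.53182372 102.59506615 150.        ]
(np.float64(0.8947952271116757), -1)
4.39 [554.46 104.04 149.95] F [ 0.  -0.5  0.4] w 0.501 gf 0.0 j7 -0.95
5.36 [555.03 102.53  68.48] F [-0.2 -0.1  0.4] w 0.5 gf 0.0 j7 -0.87
5.92 [554.59 102.73  68.19] F [-0.6 -1.4  2.6] w 0.162 gf 10.0 j7 -0.87
0.746 6.22 [560.65  94.53  68.17] F [0.5 0.4 2. ] w 0.164 gf 10.0 j7 -0.77
0.638 6.51 [567.32  87.18  68.18] F [ 1.3 -0.2  2.1] w 0.16 gf 10.0 j7 -0.67
0.531 6.8 [574.64  80.69  68.15] F [1.2 0.4 2.6] w 0.16 gf 10.0 j7 -0.57
0.424 7.09 [582.56  75.03  68.09] F [1.6 0.6 1.2] w 0.159 gf 10.0 j7 -0.47
0.317 7.38 [591.02  70.25  68.04] F [1.1 1.2 2.4] w 0.158 gf 10.0 j7 -0.37
0.21 7.67 [599.99  66.3   68.01] F [1.6 1.6 2. ] w 0.163 gf 10.0 j7 -0.28
0.102 7.97 [609.33  63.34  68.02] F [1.1 1.5 2.4] w 0.162 gf 10.0 j7 -0.18
-0.005 8.26 [618.95  61.43  68.04] F [1.4 2.4 3. ] w 0.16 gf 10.0 j7 -0.09
```

Run:
```python
from h import *
robot.hold(.3); o=st(); grip(.5,10)
p=np.array(o["tcp_pos"]); p[2]=190; robot.servo_line(list(p),feed=200)
P=np.array([520.0,-359.3]); d=[-np.sin(.117),np.cos(.117)]
r,i=best([*P,150],d); print(i)
robot.movep([*P,170],list(r)); st()
for c in("side","top"):
    im=snap(c,f"pics/{c}1.png")
    for n in("eye","handle_mid"):
        for k in viewer.pinpoint(n,c)[:1]:
            w=toworld(k["at"],c); v=w[:2]-fx(0,80); print(c,n,round(k["confidence"],2),w.round(1),"ang",np.arctan2(-v[0],-v[1])+YAW,np.hypot(*v))
s=cv2.imread("pics/side1.png"); cv2.imwrite("pics/crop1.png",np.hstack([cv2.resize(s[190:310,240:400],None,fx=2.5,fy=2.5,interpolation=2),cv2.resize(s[290:440,360:500],(400,300),interpolation=2)]))
```

```text
8.56 [618.95  61.41  68.03] F [1.6 2.2 2.9] w 0.165 gf 10.0 j7 -0.09
(np.float64(0.4628132105859459), -1)
11.53 [ 521.41 -357.35  169.78] F [ 0.4 -0.2  0.4] w 0.495 gf 0.0 j7 -0.53
side eye 0.42 [608.4  -5.3  55.2] ang 0.0009587470421470179 159.31940938753468
side handle_mid 0.77 [620.6  62.   86.7] ang -0.022147723053041607 90.90430621616933
top eye 0.47 [608.1  -2.5  48.2] ang 0.005285033172237608 156.6077025253848
top handle_mid 0.94 [616.   61.7  87.9] ang 0.02715493383112849 91.96262561141425
```

View pics/crop1.png

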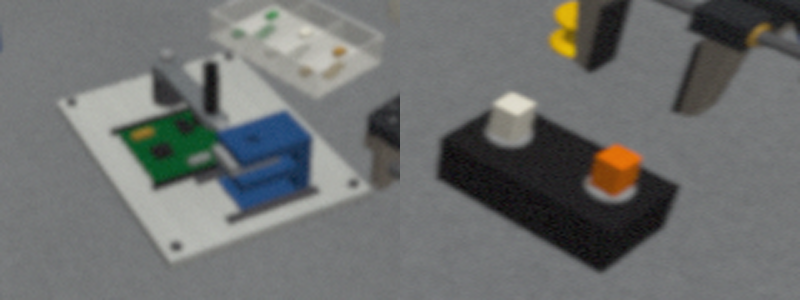

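The arm is shut (about 0 rad, with the eye at 157–159 mm between the ears). A dark spot that may be the hole shows on the upper ear at crop (252,138). Next is the pin grasp, and I'll back-project that spot.

Run:
```python
from h import *
i=viewer.camera_info("side"); K,R,t=(np.array(i[k]) for k in("camera_matrix","R","t")); C=-R.T@t
for u in([340.8,245.2],):
    v=R.T@np.linalg.inv(K)@[*u,1]; X=C+v*(68-C[2])/v[2]; f=Ro.from_euler("z",-YAW).as_matrix()[:2,:2]@(X[:2]-FX); print("hole?",X.round(1),"fixture",f.round(1))
g=cv2.imread("pics/side1.png")[232:262,322:372]; cv2.imwrite("pics/crop2.png",cv2.resize(cv2.convertScaleAbs(g,alpha=1.6),None,fx=12,fy=12,interpolation=2))
o=robot.observe(); P=[520.0,-359.3]
robot.servo_line([*P,110],feed=150); robot.servo_line([*P,62.5],feed=60); robot.hold(.2); st()
grip(0,20); st(); grip(0,45); robot.hold(.2); st()
o=robot.observe(); p=o["tcp_pos"]
robot.servo_line([p[0],p[1],85],feed=40); st()
robot.servo_line([p[0],p[1],160],feed=150); robot.hold(.3); st()
im=snap("side","pics/side2.png"); cv2.imwrite("pics/crop3.png",cv2.resize(im[250:400,350:510,::-1],None,fx=4,fy=4,interpolation=2))
```

```text
hole? [613.1  -8.8  68. ] fixture [  5.1 -82.1]
13.53 [ 520.25 -359.42   62.91] F [-0.  -0.8 -0.1] w 0.498 gf 0.0 j7 -0.45
14.06 [ 519.99 -359.26   62.52] F [ 0.1 -0.4 -0.9] w 0.198 gf 20.0 j7 -0.45
14.47 [ 520.01 -359.26   62.53] F [-0.4  0.2  1.2] w 0.19 gf 45.0 j7 -0.45
15.19 [ 520.02 -359.09   85.  ] F [-0.1 -0.  -1. ] w 0.194 gf 45.0 j7 -0.47
16.14 [ 519.63 -359.06  159.16] F [ 0.2 -0.2 -0.9] w 0.188 gf 45.0 j7 -0.53
```

View pics/crop2.png

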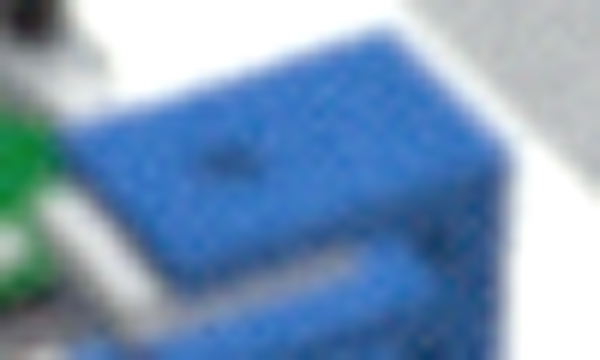

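View pics/crop3.png

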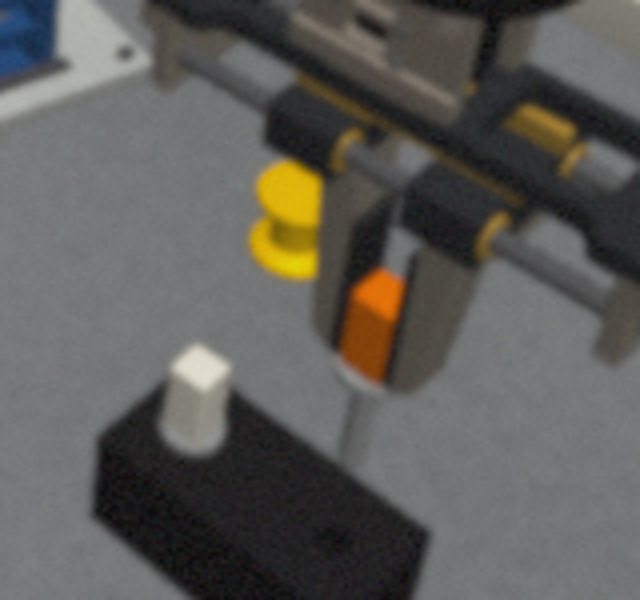

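The pin is held upright and square between the pads (width 0.19 ≈ 17.5 mm), and the gauge pin is untouched. In the ear crop the hole is at about (232,158), which is fixture x≈+5, y≈−81. I'll move over it and feel for the surface.

```bash
cat >> h.py <<'E'
def fz(n=3):
    F=[]
    for _ in range(n): F.append(robot.observe()["contact_force"]); robot.hold(.02)
    return np.mean(F,0)
E
python3 - <<'E'
from h import *
r=rot(-np.array([-np.sin(YAW),np.cos(YAW)])); h=fx(5,-80.5); print(h)
robot.movep([*h,175],list(r)); robot.servo_line([*h,130],feed=80); robot.hold(.3); st(); b=fz(5); print("bias",b.round(2))
z=130
while z>123:
    z-=.4; robot.servo_line([*h,z],feed=15); f=fz()-b; o=robot.observe(); print(round(z,2),np.round(o["tcp_pos"],2),f.round(1))
    if f[2]>4: break
print(o["t"])
E
```

```text
[613.27478632  -7.25727357]
18.57 [613.52  -7.18 130.41] F [ 0.4  0.8 -0.5] w 0.194 gf 45.0 j7 -1.33
bias [ 0.26  0.06 -0.72]
129.6 [613.26  -7.25 129.59] [-0.2  0.3  0.4]
129.2 [613.26  -7.24 129.16] [-0.5  0.2 -0.3]
128.8 [613.27  -7.28 128.78] [-0.  -0.1 -0.7]
128.4 [613.26  -7.24 128.37] [-0.2 -0.1  0.2]
128.0 [613.24  -7.27 127.97] [0.2 0.7 0. ]
127.6 [613.27  -7.27 127.58] [ 0.3 -0.1  0.1]
127.2 [613.24  -7.23 127.18] [-0.1 -0.8  0.2]
126.8 [613.28  -7.28 126.79] [-0.  -0.   0.4]
126.4 [613.27  -7.3  126.39] [-0.4 -0.2  0.3]
126.0 [613.26  -7.25 125.98] [-0.8 -0.3  0.1]
125.6 [613.26  -7.26 125.59] [-0.4  0.   0.3]
125.2 [613.25  -7.26 125.18] [ 0.2 -0.1  0.1]
124.8 [613.26  -7.26 124.78] [-0.1 -0.6  0.3]
124.4 [613.26  -7.26 124.38] [-0.4 -0.1  0.2]
124.0 [613.24  -7.28 123.97] [ 0.5 -0.4 -0.3]
123.6 [613.27  -7.26 123.58] [-0.1 -0.1 -0.4]
123.2 [613.27  -7.23 123.19] [-0.5 -0.2  0.8]
122.8 [613.28  -7.26 122.8 ] [-0.3 -0.6  0.1]
24.0583
```

At TCP z 122.8 the nose is already 3.7 mm below the ear top with no force, so it's in the hole. I'll keep going down gently, yielding to side forces.

```bash
cat > down.py <<'E'
from h import *
def down(b,z,h,zend,step,fmax,n=2):
    h=np.array(h,float)
    while z>zend:
        z-=step; robot.servo_line([*h,z],feed=20); f=fz(n)-b; p=robot.observe()["tcp_pos"]
        print(round(z,2),np.round(p,2),f.round(1))
        lat=f[:2]
        if np.hypot(*lat)>3: h+=np.clip(.03*lat,-.25,.25)   # yield to side load
        if f[2]>fmax: break
    print("t",round(robot.observe()["t"],2),"h",h.round(2).tolist(),"z",round(z,2)); return h,z
E
python3 - <<'E'
from down import *
down(np.array([.26,.06,-.72]),122.8,[613.27,-7.26],108,.7,9)
E
```

```text
122.1 [613.25  -7.24 122.06] [-0.2  0.1  0.1]
121.4 [613.24  -7.27 121.36] [-0.8 -0.4 -0.3]
120.7 [613.25  -7.27 120.66] [ 0.1 -0.3  0.2]
120.0 [613.26  -7.27 119.97] [-0.4  0.  -0.2]
119.3 [613.24  -7.27 119.26] [-0.6 -0.4 -0. ]
118.6 [613.26  -7.29 118.57] [0.2 0.  0.2]
117.9 [613.27  -7.26 117.86] [-0.5 -0.5  0.9]
117.2 [613.25  -7.25 117.16] [ 0.6 -0.   0.2]
116.5 [613.23  -7.25 116.46] [-0.4 -0.4 -0.3]
115.8 [613.24  -7.26 115.76] [0.5 0.2 0.4]
115.1 [613.25  -7.26 115.06] [-0.4 -0.2  0.6]
114.4 [613.26  -7.26 114.37] [-0.2 -0.7 -0.1]
113.7 [613.26  -7.24 113.68] [ 0.6 -0.  -0.5]
113.0 [613.26  -7.25 112.98] [-0.2 -0.4  0.1]
112.3 [613.25  -7.25 112.26] [-0.7  0.1  0.4]
111.6 [613.31  -7.19 111.6 ] [ 0.2 -0.3 -0. ]
110.9 [613.39  -7.09 110.95] [-0.9  0.1  0.5]
110.2 [613.43  -7.   110.27] [-0.   1.4  1.1]
109.5 [613.5  -6.9 109.6] [0.1 1.5 2.2]
108.8 [613.59  -6.8  108.99] [0.7 2.9 2.8]
108.1 [613.63  -6.67 108.31] [1.1 3.8 5.5]
107.4 [613.78  -6.45 107.72] [0.8 4.2 6.6]
t 30.29 h [613.33, -7.02] z 107.4
```

Contact is with the eye ramp at about 7 N, and the eye spring is drawing the pin towards +y. I'll hold the pin on its known-free axis while going through, so that it meets the lower ear centred.

```bash
cat > down2.py <<'E'
from h import *
def down2(h,z,zend,step,fmax,n=2,h0=(613.27,-7.25),b=np.array([.26,.06,-.72]),lim=1.0):
    h=np.array(h,float); h0=np.array(h0)
    while z>zend:
        z-=step; robot.servo_line([*h,z],feed=20); f=fz(n)-b; p=robot.observe()["tcp_pos"]
        print(round(z,2),h.round(2),np.round(p,2),f.round(1))
        h=np.clip(h+.5*(h0-p[:2]),h0-lim,h0+lim)
        if f[2]>fmax or np.hypot(*f[:2])>14: break
    print("t",round(robot.observe()["t"],2),"h",h.round(2).tolist(),"z",round(z,2))
E
python3 - <<'E'
from down2 import *
down2([613.27,-7.5],107.4,99,.6,14)
E
```

```text
106.8 [613.27  -7.5 ] [613.82  -6.61 107.29] [-0.   4.6  7.1]
106.2 [613.    -7.82] [613.78  -6.77 106.9 ] [1.1 4.9 7.8]
105.6 [612.74  -8.06] [613.76  -6.89 106.46] [0.5 6.1 8.6]
105.0 [612.49  -8.24] [613.67  -6.96 105.93] [1.7 6.  7.8]
104.4 [612.29  -8.25] [613.61  -6.92 105.37] [1.4 5.7 8.5]
103.8 [612.27  -8.25] [613.72  -6.97 105.16] [ 1.   6.  11.3]
103.2 [612.27  -8.25] [613.8   -6.98 104.93] [ 0.6  5.8 13.4]
102.6 [612.27  -8.25] [612.75  -6.47 102.5 ] [1.6 5.8 0.9]
102.0 [612.53  -8.25] [612.65  -6.43 101.62] [2.3 6.  2.4]
101.4 [612.84  -8.25] [612.78  -6.46 101.02] [0.5 6.1 2.6]
100.8 [613.08  -8.25] [612.96  -6.41 100.4 ] [1.2 6.  2.2]
100.2 [613.24  -8.25] [613.04  -6.45  99.73] [1.4 6.  1.8]
99.6 [613.35  -8.25] [613.16  -6.41  99.12] [1.3 6.1 2.7]
99.0 [613.41  -8.25] [613.24  -6.41  98.57] [1.2 5.9 2.5]
98.4 [613.42  -8.25] [613.26  -6.47  97.98] [0.8 5.6 2.5]
t 34.54 h [613.43, -8.25] z 98.4
```

The nose has gone through the eye and into the lower ear. I'll continue to the flange.

Run:
```python
from down2 import *
down2([613.43,-8.25],98.4,79.5,1.2,12,n=1,h0=(613.25,-7.0))
```

```text
97.2 [613.43  -8.25] [613.33  -6.39  96.62] [0.5 6.1 0.8]
96.0 [613.39  -8.  ] [613.26  -6.28  95.38] [0.9 5.7 0.7]
94.8 [613.38  -8.  ] [613.27  -6.3   94.19] [2.3 5.1 0.4]
93.6 [613.38  -8.  ] [613.21  -6.28  92.95] [1.6 5.4 0.8]
92.4 [613.39  -8.  ] [613.28  -6.26  91.77] [2.6 5.3 0.3]
91.2 [613.38  -8.  ] [613.24  -6.26  90.54] [1.6 6.  0.2]
90.0 [613.39  -8.  ] [613.26  -6.27  89.38] [2.4 5.8 1. ]
88.8 [613.38  -8.  ] [613.24  -6.3   88.17] [1.6 5.8 0.3]
87.6 [613.38  -8.  ] [613.25  -6.29  86.95] [1.  5.7 0.7]
86.4 [613.39  -8.  ] [613.23  -6.29  85.74] [2.5 4.6 1. ]
85.2 [613.4  -8. ] [613.25  -6.25  84.55] [1.5 5.6 0.3]
84.0 [613.4  -8. ] [613.26  -6.25  83.37] [2.2 7.1 0.4]
82.8 [613.39  -8.  ] [613.26  -6.23  82.16] [1.6 6.2 0.3]
81.6 [613.39  -8.  ] [613.27  -6.24  80.99] [3.  6.6 1. ]
80.4 [613.38  -8.  ] [613.23  -6.26  79.76] [1.  6.3 0.5]
79.2 [613.39  -8.  ] [613.26  -6.28  78.59] [2.  5.7 0.5]
t 38.81 h [613.38, -8.0] z 79.2
```

Run:
```python
from down2 import *
down2([613.38,-8.0],79.2,74,.4,9,n=2,h0=(613.25,-7.0))
```

```text
78.8 [613.38  -8.  ] [613.29  -6.3   78.38] [2.  6.6 1.8]
78.4 [613.36  -8.  ] [613.29  -6.25  78.05] [0.9 5.7 2.4]
78.0 [613.34  -8.  ] [613.25  -6.33  77.69] [1.5 5.7 2.6]
77.6 [613.34  -8.  ] [613.26  -6.25  77.24] [0.7 5.8 2.6]
77.2 [613.33  -8.  ] [613.25  -6.28  76.88] [1.1 5.6 3.6]
76.8 [613.33  -8.  ] [613.26  -6.28  76.53] [1.1 6.2 3. ]
76.4 [613.32  -8.  ] [613.29  -6.29  76.52] [0.  5.8 6.3]
76.0 [613.3  -8. ] [613.3   -6.33  76.48] [-1.   6.   8.9]
75.6 [613.28  -8.  ] [613.31  -6.3   76.46] [-1.6  7.2 12.1]
t 41.36 h [613.25, -8.0] z 75.6
```

The flange seated at TCP z 76.5, which is exactly the expected height. I'll unload, release and retreat, then check.

Run:
```python
from h import *
robot.servo_line([613.3,-7.0,76.2],feed=20); robot.hold(.2); st()
grip(.45,45); robot.hold(.2); st()
robot.servo_line([613.3,-7.0,190],feed=120)
robot.movep([520,-150,250],list(robot.observe()["tcp_rot"])); robot.hold(.3); st()
for c in("side","top"):
    im=snap(c,f"pics/{c}3.png")
    for n in("pin_mid","eye","handle_mid"):
        for k in viewer.pinpoint(n,c)[:1]: print(c,n,round(k["confidence"],2),toworld(k["at"],c).round(1))
s=cv2.imread("pics/side3.png"); cv2.imwrite("pics/crop4.png",cv2.resize(s[190:310,260:420],None,fx=5,fy=5,interpolation=2))
```

```text
41.81 [613.34  -5.54  76.51] F [0.1 5.9 7. ] w 0.19 gf 45.0 j7 -1.28
42.53 [613.28  -7.11  76.17] F [ 0.4  0.4 -0.3] w 0.446 gf 0.0 j7 -1.28
44.68 [ 520.46 -148.87  249.4 ] F [ 0.7 -0.5 -0.2] w 0.454 gf 0.0 j7 -1.2
side pin_mid 0.56 [614.9  -6.4  63.6]
side eye 0.4 [607.4  -7.   55.1]
side handle_mid 0.93 [617.8  64.8  88.7]
top eye 0.57 [608.4  -0.9  48.8]
top handle_mid 0.55 [616.2  59.9  87.6]
```

View pics/crop4.png

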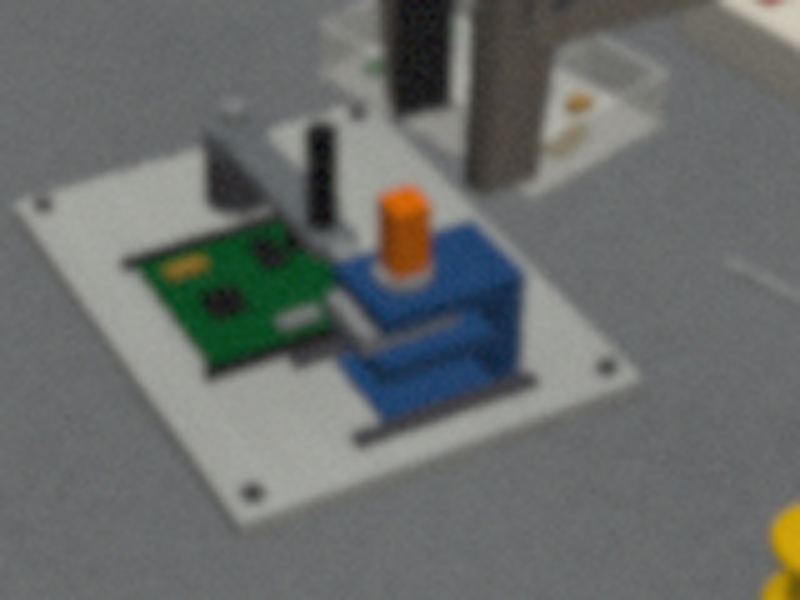

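The pin stands upright at crop (405,235) with its flange flat on the upper ear, mid-height about 63.6 mm. The arm is shut and the gripper is clear.

```bash
python3 -c "
from cell import robot
print(robot.job_done())"
```

```text
the job is handed in; nothing more can be done
None
```

The hold-down arm is shut and the orange locking pin is through both ears and the eye, flange home on the upper ear, and released; I handed the job in about 45 s into the 72 s, with about 13 N the highest downward force felt, but no verdict came back.

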